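# Lock the puzzle rack: thread the rod through three sliding boards

### The job

Lock the puzzle rack: its three wooden boards stand out of line in their slots, so the upright locking rod is held up by a board instead of passing through all of them. Push each board along its slot by its end, never forcing one that has locked, until the rod has dropped through all three and its knob sits down on the bridge. Do not lift the rod, and leave the loose toys around the rack where they are.

Things in the scene. Friction and masses are not known exactly. Their poses are not given: they have to be found in the camera images.
- stand: Fixed beech rack. Origin: centre of its underside, on the table, right below the rod's guide hole; z up; boards slide along its y. Base 150 x 130 x 18 mm. Two slotted cheeks (x = -60 and +60 mm, 20 mm thick, 110 mm long in y, 117 mm high) carry a bridge (140 x 50 mm in x, y; 106 to 146 mm high) whose hole guides the rod. Rack and boards do not tip.
- slot_top (a point): Fixed point of the rack (not the board) on the rod's axis, at mid-height of the top board, 88 mm up. Top board: dark wood, 180 mm long (y), 92 wide, 12 thick, flat, slides along y, friction about 0.5 N. One hole (23 mm along y, 31 along x), up to 10 mm (either way) from its middle, hidden under the bridge. The hole starts 10 to 32 mm to one side of the rod. Position not reported: see or feel it.
- slot_mid (a point): The same for the middle board, 62 mm up: 230 mm long, else like the top board; its hole starts up to 32 mm to either side, sometimes in line. Each board sticks out past the one above at both ends. It can slide up to 50 mm either way from its lined-up place. When the hole of the board that bears the rod comes under it, the rod falls 26 mm onto the next board (36 mm from the bottom board, to home).
- slot_low (a point): The same for the bottom board, 36 mm up: 280 mm long, else like the middle board. A board with the rod in its hole is locked: about 5 mm of play, then it stops dead when pushed. The rod rests on the top board first, then the middle one, then the bottom one.
- knob (a point): On the axis of the loose steel-cored wooden rod (about 140 g, upright in the guide hole), at the underside of its knob. Shank 18 mm thick, 140 mm long below this point, foot flat; knob 38 mm thick, 34 mm tall above it. Height of this point above the table: 234 mm with the rod on the top board, 208 mm on the middle one, 182 mm on the bottom one, 146 mm when home (knob on the bridge).
- bridge_top (a point): Centre of the guide hole in the top face of the bridge, 146 mm above the table; where the knob's underside must come to sit.
- duck: Bystander: flat red wooden duck, about 75 x 60 x 22 mm, loose on the table beside the rack; origin at its underside.
- star: Bystander: flat yellow wooden star, about 78 mm across, 22 mm thick, loose; origin at its underside.
- fish: Bystander: flat blue wooden fish, about 75 x 40 x 22 mm, loose; origin at its underside.
- frog: Bystander: flat green wooden frog with a knob on its back, about 65 x 62 x 46 mm, loose; origin at its underside.
- block: Bystander: plain wooden 40 mm cube, loose; origin at its underside.
There are look-alikes about, which are no part of the job. Of the things like the part that bears knob, leave any that is green or turquoise; of the rest the larger one is meant.

How it is judged:
By the outcome, as a careful person would: the job done as asked, in the order asked, and still so for the second after the job is handed in, with the robot touching nothing.
It also fails if it takes over 64 s, if anything falls off the work surface, if the arm or the gripper's body presses on something with over 40 N, if the wrist force passes 120 N, or if a joint passes its speed limit or range.

### The arm

A 7-joint arm with a two-finger parallel gripper is mounted at the origin on the work surface. World frame = base frame: x ahead of the robot, y to its left, z up, the work surface at z = 0. Lengths are in mm, angles in rad, forces in N, time in s.
With the tool pointing down it reaches from about 400 to 850 mm from the base axis. Payload 10.4 kg.
Tool frame: the origin (TCP) lies where the fingers leave the gripper's body, on its centre line; the fingertips stand 73 mm ahead of it and the grasp point (between the pads) lies bot.grip_depth ahead of it (bot.grip_depth is the distance from the TCP to the grasp point, in mm); z points along the fingers, y is the line along which they close (so a half turn about z gives the same grasp; the last joint's range is limited). The gripper opens to 85 mm and grips with 20 to 120 N. Pads are 22 mm wide; open, the fingers measure 114 mm over their backs; the gripper's body (76 mm by 85 mm) begins 54 mm behind the grasp point. The pads swing forward as they close: fully open they stand 13 mm farther back than shut.
Start: joints at [-1.355, 0.332, -0.065, 1.46, 0.022, 1.35, -0.088], TCP at [147.82, 607.283, 303.938] pointing down, gripper open.
Joint ranges: [-2.6, 2.6], [-0.5, 2.12], [-1.47, 1.34], [0.16, 2.42], [-1.27, 4.41], [0.06, 2.06], [-2.6, 2.6]. Speed limits (rad/s): [2.22, 2.22, 2.79, 2.79, 3.14, 3.14, 3.14].

### API

Orientations are given as a unit quaternion [w, x, y, z].
In Python, from cell import bot gives the robot as it stands.
- The arm moves only by the tool apply_moves, never from a script. Its argument "increments" is a list of rows, each an object of numbers: "dx", "dy", "dz": the shift along the tool's x, y, z normalised to -1 to 1, where 1 is 4 cm; "wx", "wy", "wz": the turn, a rotation vector about the tool's x, y, z normalised to -1 to 1, where 1 is 1.5 rad. In form: [{"dx": .., "dy": .., "dz": .., "wx": .., "wy": .., "wz": ..}, ...]. A call has exactly 10 rows; each row shifts and turns the commanded pose from where the row before left it, along the tool's axes as they then stand; what a row does not reach is not made up. A row lasts 1/12 s, in which the tool goes at most 41.7 mm and 7.16 degrees, less where a joint would pass 70% of its speed; a pose out of reach is approached as far as the arm can. A call with a number of a shift or a turn outside -1 to 1 is refused whole. A call with a gripper value outside its range is refused whole. "claw" is the opening, from -1 (shut) to 1 (fully open), set as the call begins (left out, the last holds). The fingers move at their own pace and stop on an object; the grip force is fixed at half the most. Time passes only in rows, so rows that do not move let the fingers close, or fill a call up. It gives the time, the measured TCP pose, the force, the opening and the grip force at its end, in the units of the state.
- bot.sense(): the state, without advancing time (a new reading comes with each control period).
- bot.grab_frame(name): name is "side" or "top"; returns a dict with "image" (384x512x3 uint8, red, green, blue), "mtx" (3x3 intrinsics, pixels), "R" (3x3) and "t" (3): a world point X has camera coordinates R X + t. Camera axes: x right, y down, z forward; pixel columns grow to the right and rows downward; lengths in mm; the calibration is good to about 2 mm. A picture is of the moment at which its call begins. There is no depth.
- bot.close_job(): hands the job in; it is judged then, once.
The state is a dict: "t": time; "q": joint angles; "qd": joint speeds; "joint_torque": joint torques, N m; "tool_pos": TCP position; "tcp_rot": TCP orientation; "contact_force": force on the tool from outside, world axes, zero at the start; "moment": the same for the moment, N m; "grip_width": finger opening in mm; "gripper_force": force on a finger pad.
Only numpy, scipy, OpenCV 4.12 (cv2) and the standard library are available. Lean on these libraries where they do the work, as an engineer would, in place of code of your own. Each camera call takes 0.05 s, during which the arm holds its last target. There are 200 camera calls.

## Working session

There is one attempt and no reset: what is moved stays moved. The work goes in short steps, Python scripts to look and compute and a tool call to move; the robot and the scene stay as the last step left them, time stands still between calls to the robot, and variables do not carry over. Pictures are saved under pics/ and viewed, at most 10 in all, crops included, and the job is handed in when it is done.

Besides the shell and the picture viewer there is one more tool, called after "Call:" as name(argument=value, ...) on one line, values as JSON. apply_moves: Moves the arm, as the interface text tells. Its arguments: {"type":"object","properties":{"increments":{"type":"array","items":{"type":"object","properties":{"dx":{"type":"number"},"dy":{"type":"number"},"dz":{"type":"number"},"wx":{"type":"number"},"wy":{"type":"number"},"wz":{"type":"number"}}}},"claw":{"type":"number"}},"required":["increments"]}

```bash
mkdir -p pics; ls
python3 - <<'E'
from cell import bot
import cv2,numpy as np,pickle
s=bot.sense();print(s['t'],s['tool_pos'],s['tcp_rot'],s['contact_force'],bot.grip_depth)
F={}
for n in("side","top"):
    f=bot.grab_frame(n);F[n]=f;cv2.imwrite(f"pics/{n}0.png",cv2.resize(f["image"][:,:,::-1],None,fx=1.5,fy=1.5))
    print(n,np.round(f["mtx"],1).tolist(),np.round(f["R"],3).tolist(),np.round(f["t"]).tolist(), np.round(-f["R"].T@f["t"]))
pickle.dump(F,open("f0.pkl","wb"))
E
```

```text
pics
0.0 [147.81089311 606.98550754 303.12139525] [-3.80897353e-05  1.19143054e-01  9.92876846e-01 -7.07095106e-04] [1.04756189 0.09716216 0.0539677 ] 53.900000000000006
side [[361.3, 0.0, 260.4], [0.0, 361.3, 195.2], [0.0, 0.0, 1.0]] [[0.981, -0.195, -0.015], [-0.111, -0.488, -0.866], [0.161, 0.851, -0.5]] [-522.0, 233.0, 645.0] [ 433. -537.  516.]
top [[377.5, 0.0, 255.7], [0.0, 377.5, 187.7], [0.0, 0.0, 1.0]] [[0.081, -0.997, 0.001], [-0.976, -0.079, -0.204], [0.203, 0.016, -0.979]] [4.0, 569.0, 911.0] [ 370.   35. 1008.]
```

View pics/side0.png

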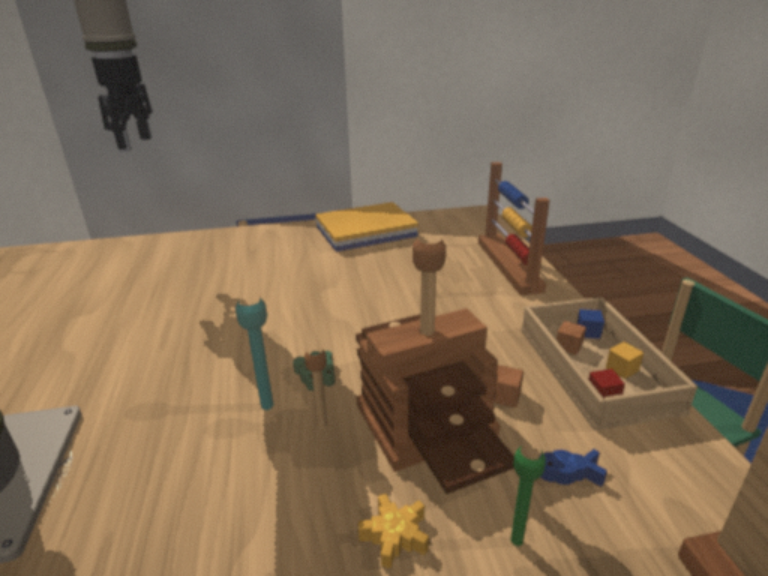

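View pics/top0.png

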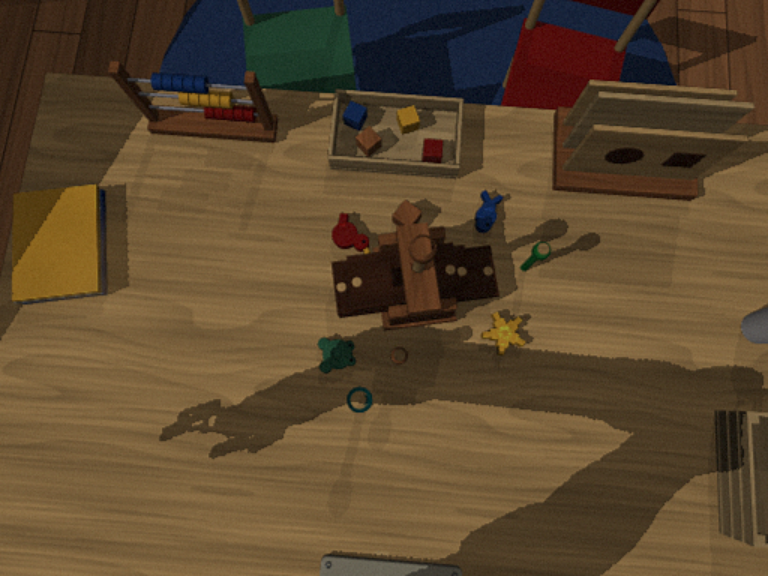

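The top view shows the rack at about (415,270) with its boards running left and right. Candidates for the rod, in side-view pixels (the picture is 1.5x scale):
- Wooden knob in the rack at (429,255).
- Small wooden-knob rod at (316,362).
- Teal rod at (252,315).
- Green rod at (528,465).

The rod in the rack is the larger of the two that aren't green or turquoise, so I choose that one. Next I'll check it in a close crop.

Run:
```python
import cv2,pickle,numpy as np
F=pickle.load(open("f0.pkl","rb"))
a=F["top"]["image"][125:225,210:345,::-1]; b=F["side"]["image"][150:335,220:360,::-1]
a=np.clip(cv2.resize(a,None,fx=5.5,fy=5.5,interpolation=cv2.INTER_CUBIC)*1.6,0,255);
cv2.imwrite("pics/c1.png",a)
b=np.clip(cv2.resize(b,None,fx=3.2,fy=3.2,interpolation=cv2.INTER_CUBIC)*1.4,0,255)
cv2.imwrite("pics/c2.png",b)
```

```text
[ WARN:0@0.033] global loadsave.cpp:1063 imwrite_ Unsupported depth image for selected encoder is fallbacked to CV_8U.
```

View pics/c1.png

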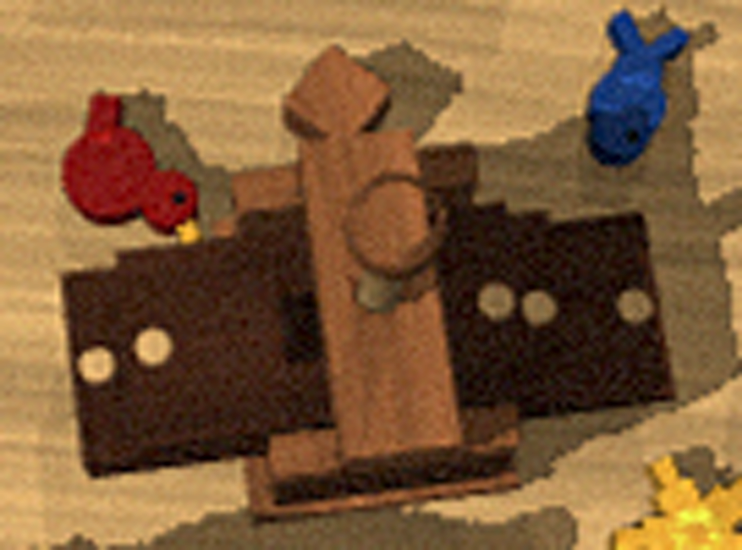

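View pics/c2.png

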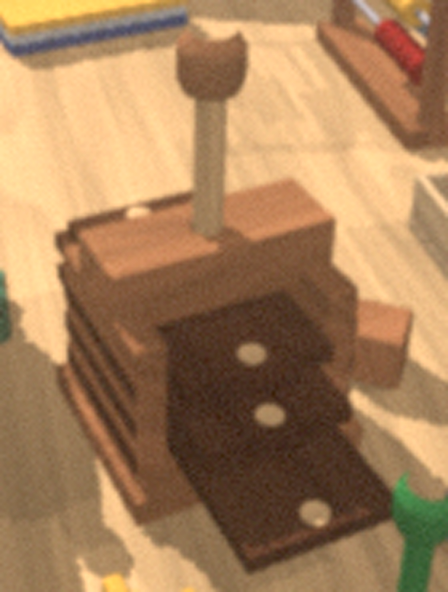

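The crop confirms the choice: the larger wooden-knobbed rod stands in the rack's bridge. It also shows the top board's dark hole just left (+y side) of the bridge, at (300,325). Next I'll get metric positions from these pixels.

```bash
cat > h.py <<'E'
import numpy as np,pickle
def ray(f,p,z):
    d=f["R"].T@np.linalg.solve(f["mtx"],[p[0],p[1],1.]); c=-f["R"].T@f["t"]
    return c+d*(z-c[2])/d[2]
def proj(f,X):
    p=f["mtx"]@(f["R"]@np.asarray(X,float)+f["t"]); return p[:2]/p[2]
def c1(u,v): return ((u+.5)/5.5-.5+210,(v+.5)/5.5-.5+125)
def c2(u,v): return ((u+.5)/3.2-.5+220,(v+.5)/3.2-.5+150)
E
python3 - <<'E'
from h import *
F=pickle.load(open("f0.pkl","rb"));T=F["top"];S=F["side"]
B=np.array([ray(T,c1(*p),146)[:2] for p in [(300,140),(413,130),(460,445),(340,462)]])
print("bridge",B.round(),B.mean(0).round(1))
ex=(B[0]+B[1]-B[2]-B[3]);print("lens",np.linalg.norm(ex)/2)
Bs=np.array([ray(S,c2(*p),146)[:2] for p in [(80,228),(118,280),(333,220),(290,180)]]);print("side bridge",Bs.round(),Bs.mean(0))
yaw=np.arctan2(ex[1],ex[0]);print("yaw",np.degrees(yaw), [np.degrees(np.arctan2(*(v[::-1]))) for v in (Bs[2]-Bs[1],Bs[3]-Bs[0])])
O=B.mean(0)
def loc(X): d=np.asarray(X)[:2]-O; c,s=np.cos(yaw),np.sin(yaw); return np.round([c*d[0]+s*d[1],-s*d[0]+c*d[1]],1)
for n,p,z in [("hole TL",(283,293),94),("hole BR",(318,360),94),("hole BL",(288,362),94),
 ("dotT+",(153,347),94),("dotT-",(497,301),94),("dotM-",(540,307),68),("dotL-",(635,306),42),("dot+ m",(97,365),68),("dot+ l",(97,365),42),
 ("Lend- a",(645,213),42),("Lend- b",(675,398),42),("+end a m",(62,275),68),("+end b m",(92,473),68),("+end a l",(62,275),42),("step118",(118,258),68),("step118t",(118,258),94),("Mstep",(548,213),68),("Tstep",(500,207),94)]:
    print(n,loc(ray(T,c1(*p),z)))
for n,p,z in [("sT",(252,353),94),("sM",(270,414),68),("sL",(315,513),42),("Tcorner",(333,358),94),("Mcorner",(352,412),68),("Lcorner",(397,513),42),("Lcorner2",(250,560),42),("T+dot",(138,212),94),("cornT+",(58,238),94)]:
    print(n,loc(ray(S,c2(*p),z)))
for n,p,z in [("duck",(130,180),20),("duckbeak",(190,232),20),("duck tail",(105,95),20),("fish",(628,110),20),("star",(690,510),20),("block",(335,90),40)]: print(n,loc(ray(T,c1(*p),z)))
print("knob foot at bridge side", loc(ray(S,c2(208,232),146)))
for X,n in(((269,235),"frog"),((266,267),"smallrod"),((240,266),"teal"),((361,163),"green")): print(n,loc(ray(T,(X[0],X[1]),80)))
E
```

```text
bridge [[642.  36.]
 [651. -13.]
 [514. -41.]
 [503.   9.]] [577.5  -2.3]
lens 140.44197390741405
side bridge [[507.   8.]
 [519. -46.]
 [650. -16.]
 [639.  31.]] [578.65389199  -5.63073571]
yaw 11.5149843723326 [np.float64(12.75733316123168), np.float64(10.036803281854828)]
hole TL [16.4 38. ]
hole BR [-16.2  26.2]
hole BL [-15.5  39.7]
dotT+ [-1.4 99.1]
dotT- [  1.1 -57.5]
dotM- [  1.5 -80.7]
dotL- [   2.  -130.2]
dot+ m [ -1.2 126.3]
dot+ l [  4.2 127.6]
Lend- a [  46.8 -142.2]
Lend- b [ -44.4 -142. ]
+end a m [ 43.3 138. ]
+end b m [-50.9 133.8]
+end a l [ 49.9 139.7]
step118 [ 48.3 111.2]
step118t [ 41.5 110.3]
Mstep [ 45.7 -91.1]
Tstep [ 44.5 -65.2]
sT [  1.8 -58.3]
sM [  2.1 -80.9]
sL [   2.3 -132. ]
Tcorner [ 40.6 -80.1]
Mcorner [ 44.2 -97.7]
Lcorner [  41.8 -149.2]
Lcorner2 [ -43.5 -145.5]
T+dot [-0.2 98.7]
cornT+ [-59.   91.8]
duck [ 99.5 102.8]
duckbeak [69.6 76.4]
duck tail [144.8 110.5]
fish [ 105.8 -147.2]
star [ -95.5 -145.3]
block [127.   -2.1]
knob foot at bridge side [-2.5 -9.5]
frog [-125.2   35.7]
smallrod [-200.3   52.6]
teal [-190.5  114.4]
green [  27.7 -219.9]
```

The knob sits at the rack centre, world (577.5,-3.5), with yaw about 11.5°. In rack coordinates:

| Board | Centre (y) | Hole (y) | Push |
|---|---|---|---|
| Top | +21 | about +27.5 | toward -y, about 27 mm |
| Middle | +23 | not seen, within 10 mm of centre | toward -y, 13 to 32 mm |
| Bottom | about -2 | not seen | to be felt |

I'll go to the +y end with the gripper shut.

Call:
apply_moves(claw=-1, increments=[{"dx": -0.63,"dy": -0.46},{"dx": -0.63,"dy": -0.46},{"dx": -0.63,"dy": -0.46},{"dx": -0.63,"dy": -0.46},{"dx": -0.63,"dy": -0.46},{"dx": -0.63,"dy": -0.46},{"dx": -0.63,"dy": -0.46},{"dx": -0.63,"dy": -0.46},{"dx": -0.63,"dy": -0.46},{"dx": -0.63,"dy": -0.46}])

```text
validation failed for argument at $.in...
```

Call:
apply_moves(increments=[{"dx": -0.63,"dy": -0.46},{"dx": -0.63,"dy": -0.46},{"dx": -0.63,"dy": -0.46},{"dx": -0.63,"dy": -0.46},{"dx": -0.63,"dy": -0.46},{"dx": -0.63,"dy": -0.46},{"dx": -0.63,"dy": -0.46},{"dx": -0.63,"dy": -0.46},{"dx": -0.63,"dy": -0.46},{"dx": -0.63,"dy": -0.46}])

```text
validation failed for argument at $.in...
```

Call:
apply_moves(increments=[{"dz": 0.3,"wz": -0.0293},{"dz": 0.3,"wz": -0.0293},{"dz": 0.3,"wz": -0.0293},{"dz": 0.3,"wz": -0.0293},{"dz": 0.3,"wz": -0.0293},{"dz": 0.3,"wz": -0.0293},{"dz": 0.3,"wz": -0.0293},{"dz": 0.3,"wz": -0.0293},{"dz": 0.3,"wz": -0.0293},{"dz": 0.3,"wz": -0.0293}])

```text
validation failed for argument at $.in...
```

Call:
apply_moves(claw=-1, increments=[{"dx": -0.63,"dy": -0.46,"dz": 0,"wx": 0,"wy": 0,"wz": 0},{"dx": -0.63,"dy": -0.46,"dz": 0,"wx": 0,"wy": 0,"wz": 0},{"dx": -0.63,"dy": -0.46,"dz": 0,"wx": 0,"wy": 0,"wz": 0},{"dx": -0.63,"dy": -0.46,"dz": 0,"wx": 0,"wy": 0,"wz": 0},{"dx": -0.63,"dy": -0.46,"dz": 0,"wx": 0,"wy": 0,"wz": 0},{"dx": -0.63,"dy": -0.46,"dz": 0,"wx": 0,"wy": 0,"wz": 0},{"dx": -0.63,"dy": -0.46,"dz": 0,"wx": 0,"wy": 0,"wz": 0},{"dx": -0.63,"dy": -0.46,"dz": 0,"wx": 0,"wy": 0,"wz": 0},{"dx": -0.63,"dy": -0.46,"dz": 0,"wx": 0,"wy": 0,"wz": 0},{"dx": -0.63,"dy": -0.46,"dz": 0,"wx": 0,"wy": 0,"wz": 0}])

```text
t: 0.93
tool_pos: [349.8, 367.4, 303.7]
tcp_rot: [-0.0, 0.119, 0.993, -0.0]
contact_force: [0.4, -0.1, 1.2]
grip_width: 0.2
gripper_force: 0.0
```

Call:
apply_moves(increments=[{"dx": -0.63,"dy": -0.46,"dz": 0,"wx": 0,"wy": 0,"wz": 0},{"dx": -0.63,"dy": -0.46,"dz": 0,"wx": 0,"wy": 0,"wz": 0},{"dx": -0.63,"dy": -0.46,"dz": 0,"wx": 0,"wy": 0,"wz": 0},{"dx": -0.63,"dy": -0.46,"dz": 0,"wx": 0,"wy": 0,"wz": 0},{"dx": -0.63,"dy": -0.46,"dz": 0,"wx": 0,"wy": 0,"wz": 0},{"dx": -0.63,"dy": -0.46,"dz": 0,"wx": 0,"wy": 0,"wz": 0},{"dx": -0.63,"dy": -0.46,"dz": 0,"wx": 0,"wy": 0,"wz": 0},{"dx": -0.63,"dy": -0.46,"dz": 0,"wx": 0,"wy": 0,"wz": 0},{"dx": -0.63,"dy": -0.46,"dz": 0,"wx": 0,"wy": 0,"wz": 0},{"dx": -0.63,"dy": -0.46,"dz": 0,"wx": 0,"wy": 0,"wz": 0}])

```text
t: 1.77
tool_pos: [551.1, 129.2, 303.7]
tcp_rot: [-0.0, 0.119, 0.993, -0.0]
contact_force: [1.2, -0.5, 0.1]
grip_width: -0.1
gripper_force: 0.0
```

Call:
apply_moves(increments=[{"dx": 0,"dy": 0,"dz": 0.3,"wx": 0,"wy": 0,"wz": -0.0293},{"dx": 0,"dy": 0,"dz": 0.3,"wx": 0,"wy": 0,"wz": -0.0293},{"dx": 0,"dy": 0,"dz": 0.3,"wx": 0,"wy": 0,"wz": -0.0293},{"dx": 0,"dy": 0,"dz": 0.3,"wx": 0,"wy": 0,"wz": -0.0293},{"dx": 0,"dy": 0,"dz": 0.3,"wx": 0,"wy": 0,"wz": -0.0293},{"dx": 0,"dy": 0,"dz": 0.3,"wx": 0,"wy": 0,"wz": -0.0293},{"dx": 0,"dy": 0,"dz": 0.3,"wx": 0,"wy": 0,"wz": -0.0293},{"dx": 0,"dy": 0,"dz": 0.3,"wx": 0,"wy": 0,"wz": -0.0293},{"dx": 0,"dy": 0,"dz": 0.3,"wx": 0,"wy": 0,"wz": -0.0293},{"dx": 0,"dy": 0,"dz": 0.3,"wx": 0,"wy": 0,"wz": -0.0293}])

```text
t: 2.6
tool_pos: [550.2, 130.5, 183.0]
tcp_rot: [-0.0, -0.101, 0.995, -0.0]
contact_force: [0.3, -0.1, -0.5]
grip_width: 0.0
gripper_force: 0.0
```

```bash
cat >> h.py <<'E'
O=np.array([577.5,-3.5]);Y=np.radians(11.5)
def loc(X):
    d=np.asarray(X)[:2]-O;c,s=np.cos(Y),np.sin(Y);return np.array([c*d[0]+s*d[1],-s*d[0]+c*d[1]])
def wor(x,y,z):
    c,s=np.cos(Y),np.sin(Y);return np.array([O[0]+c*x-s*y,O[1]+s*x+c*y,z])
E
python3 - <<'E'
from cell import bot
from h import *
import cv2
s=bot.sense();print(s['tool_pos'],loc(s['tool_pos']),s['tcp_rot'],s['contact_force'])
f=bot.grab_frame("side");g=bot.grab_frame("top")
a=cv2.resize(f["image"][100:340,210:370],None,fx=2.4,fy=2.4,interpolation=3);b=cv2.resize(g["image"][100:260,200:360],None,fx=2.4,fy=2.4,interpolation=3)
c=np.zeros((576,768,3),np.uint8);c[:a.shape[0],:384]=a;c[:b.shape[0],384:]=b
cv2.imwrite("pics/d1.png",np.clip(c[:,:,::-1]*1.4,0,255).astype(np.uint8))
E
```

```text
[550.23705554 130.47503616 183.00204131] [-5.30657354e-03  1.36720805e+02] [-2.98724373e-04 -1.01281076e-01  9.94857806e-01 -2.49402472e-05] [ 0.29140499 -0.06756583 -0.52612338]
```

View pics/d1.png

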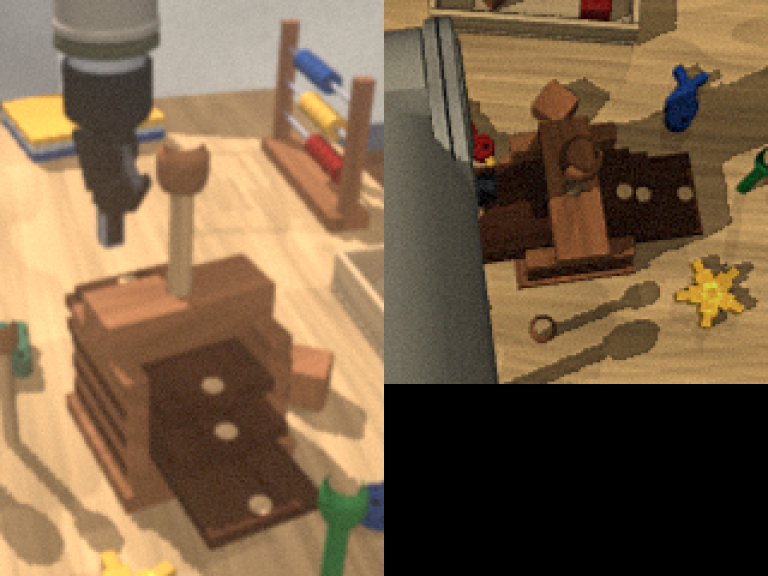

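Left panel: the shut fingertip is at about (112,245), above the +y end. The three end dots on the -y side, at (212,385), (226,431) and (259,504), stay visible, so I can track the boards with them.

```bash
cat > trk.py <<'E'
from cell import bot
from h import *
import cv2
def look(save=None):
    s=bot.sense();f=bot.grab_frame("side");im=f["image"]
    if save: cv2.imwrite(save,im[:,:,::-1])
    print("t %.2f tcp"%s['t'],loc(s['tool_pos']).round(1),round(s['tool_pos'][2],1),"F",np.round(s['contact_force'],1))
    g=cv2.cvtColor(im,cv2.COLOR_RGB2GRAY).astype(float);g=cv2.GaussianBlur(g,(3,3),0)
    for n,z in(("T",94),("M",68),("L",42)):
        ys=np.arange(-170,-25,.5)
        v=[np.mean([g[tuple(np.round(proj(f,wor(x,y,z))[::-1]).astype(int))] for x in(-1,2,5)]) for y in ys]
        # dot: compare with board brightness at x=+-18
        r=[np.mean([g[tuple(np.round(proj(f,wor(x,y,z))[::-1]).astype(int))] for x in(-16,20)]) for y in ys]
        d=np.array(v)-np.array(r);on=d>.5*d.max();lab=np.flatnonzero(on)
        print(n,"dot y runs",[(ys[k[0]],ys[k[-1]]) for k in np.split(lab,np.flatnonzero(np.diff(lab)>3)+1)],round(d.max()))
    # shank/knob: darkest transition up the axis
    zs=np.arange(150,300,1.);col=[im[tuple(np.round(proj(f,wor(2,-1,z))[::-1]).astype(int))].astype(int) for z in zs]
    b=np.array([c[2]/max(1,c[0]) for c in col]);w=np.array([c.sum() for c in col])
    print("axis b/r", " ".join("%d:%.2f/%d"%(z,q,ww) for z,q,ww in list(zip(zs,b,w))[::6]))
E
python3 - <<'E'
from trk import *
f=pickle.load(open("f0.pkl","rb"))["side"]
for z in (95,100,105,110,115,120): print(z,proj(f,[550.2,130.5,z]).round(1),end=" ")
print("tip seen at 256.7,202");look()
E
```

```text
95 [256.2 207.1] 100 [256.2 205.2] 105 [256.1 203.3] 110 [256.1 201.3] 115 [256.  199.3] 120 [256.  197.4] tip seen at 256.7,202
t 2.70 tcp [ -1.  136.7] 181.8 F [-1.   0.2 -0.4]
T dot y runs [(np.float64(-65.5), np.float64(-48.5))] 62
M dot y runs [(np.float64(-87.5), np.float64(-73.0))] 67
L dot y runs [(np.float64(-138.5), np.float64(-122.5))] 65
axis b/r 150:0.57/269 156:0.58/279 162:0.57/276 168:0.54/263 174:0.57/273 180:0.57/271 186:0.56/278 192:0.58/287 198:0.57/279 204:0.57/279 210:0.57/287 216:0.57/278 222:0.59/273 228:0.49/193 234:0.43/172 240:0.51/194 246:0.52/206 252:0.48/226 258:0.46/245 264:0.57/411 270:0.58/452 276:0.57/305 282:0.60/303 288:0.57/282 294:0.58/278
```

Call:
apply_moves(increments=[{"dx": 0.02,"dy": 0,"dz": 0.1,"wx": 0,"wy": 0,"wz": 0},{"dx": 0,"dy": 0,"dz": 0.1,"wx": 0,"wy": 0,"wz": 0},{"dx": 0,"dy": 0,"dz": 0.1,"wx": 0,"wy": 0,"wz": 0},{"dx": 0,"dy": 0,"dz": 0.1,"wx": 0,"wy": 0,"wz": 0},{"dx": 0,"dy": 0,"dz": 0.1,"wx": 0,"wy": 0,"wz": 0},{"dx": 0,"dy": 0,"dz": 0.1,"wx": 0,"wy": 0,"wz": 0},{"dx": 0,"dy": 0,"dz": 0.1,"wx": 0,"wy": 0,"wz": 0},{"dx": 0,"dy": 0,"dz": 0.1,"wx": 0,"wy": 0,"wz": 0},{"dx": 0,"dy": 0,"dz": 0,"wx": 0,"wy": 0,"wz": 0},{"dx": 0,"dy": 0,"dz": 0,"wx": 0,"wy": 0,"wz": 0}])

```text
t: 3.58
tool_pos: [549.6, 130.3, 151.6]
tcp_rot: [-0.0, -0.1, 0.995, -0.0]
contact_force: [0.2, 0.4, 0.6]
grip_width: -0.1
gripper_force: 0.0
```

Call:
apply_moves(increments=[{"dx": 0,"dy": -0.06,"dz": 0,"wx": 0,"wy": 0,"wz": 0},{"dx": 0,"dy": -0.06,"dz": 0,"wx": 0,"wy": 0,"wz": 0},{"dx": 0,"dy": -0.06,"dz": 0,"wx": 0,"wy": 0,"wz": 0},{"dx": 0,"dy": -0.06,"dz": 0,"wx": 0,"wy": 0,"wz": 0},{"dx": 0,"dy": -0.06,"dz": 0,"wx": 0,"wy": 0,"wz": 0},{"dx": 0,"dy": -0.06,"dz": 0,"wx": 0,"wy": 0,"wz": 0},{"dx": 0,"dy": -0.06,"dz": 0,"wx": 0,"wy": 0,"wz": 0},{"dx": 0,"dy": -0.06,"dz": 0,"wx": 0,"wy": 0,"wz": 0},{"dx": 0,"dy": -0.06,"dz": 0,"wx": 0,"wy": 0,"wz": 0},{"dx": 0,"dy": -0.06,"dz": 0,"wx": 0,"wy": 0,"wz": 0}])

```text
t: 4.42
tool_pos: [554.7, 106.8, 152.0]
tcp_rot: [0.0, -0.1, 0.995, 0.0]
contact_force: [0.6, 2.7, 0.9]
grip_width: 0.1
gripper_force: 1.1
```

```bash
python3 -c "
from trk import *
look()"
```

```text
t 4.42 tcp [ -0.4 112.7] 152.0 F [0.6 2.7 0.9]
T dot y runs [(np.float64(-77.5), np.float64(-61.5))] 62
M dot y runs [(np.float64(-87.5), np.float64(-73.0))] 65
L dot y runs [(np.float64(-139.5), np.float64(-123.5))] 66
axis b/r 150:0.57/280 156:0.61/289 162:0.56/270 168:0.56/278 174:0.58/287 180:0.56/270 186:0.58/287 192:0.57/289 198:0.58/298 204:0.58/287 210:0.59/296 216:0.58/283 222:0.56/281 228:0.56/243 234:0.46/175 240:0.46/185 246:0.46/183 252:0.46/210 258:0.49/239 264:0.51/301 270:0.58/454 276:0.57/299 282:0.56/292 288:0.59/287 294:0.60/288
```

Call:
apply_moves(increments=[{"dx": 0,"dy": -0.028,"dz": 0,"wx": 0,"wy": 0,"wz": 0},{"dx": 0,"dy": -0.028,"dz": 0,"wx": 0,"wy": 0,"wz": 0},{"dx": 0,"dy": -0.028,"dz": 0,"wx": 0,"wy": 0,"wz": 0},{"dx": 0,"dy": -0.028,"dz": 0,"wx": 0,"wy": 0,"wz": 0},{"dx": 0,"dy": -0.028,"dz": 0,"wx": 0,"wy": 0,"wz": 0},{"dx": 0,"dy": -0.028,"dz": 0,"wx": 0,"wy": 0,"wz": 0},{"dx": 0,"dy": -0.028,"dz": 0,"wx": 0,"wy": 0,"wz": 0},{"dx": 0,"dy": -0.028,"dz": 0,"wx": 0,"wy": 0,"wz": 0},{"dx": 0,"dy": -0.028,"dz": 0,"wx": 0,"wy": 0,"wz": 0},{"dx": 0,"dy": -0.028,"dz": 0,"wx": 0,"wy": 0,"wz": 0}])

```text
t: 5.3
tool_pos: [556.7, 95.7, 151.9]
tcp_rot: [-0.0, -0.1, 0.995, 0.0]
contact_force: [1.1, 0.9, -0.1]
grip_width: -0.2
gripper_force: 0.5
```

```bash
sed -i 's/print("axis.*/k=[z for z,q in zip(zs,w) if q<215]; print("knob dark zone",min(k) if k else None,max(k) if k else None)/' trk.py; python3 -c "
from trk import *
look()"
```

```text
t 5.30 tcp [ -0.6 101.4] 151.9 F [ 1.1  0.9 -0.1]
T dot y runs [(np.float64(-88.5), np.float64(-75.0))] 99
M dot y runs [(np.float64(-87.5), np.float64(-79.5))] 50
L dot y runs [(np.float64(-137.5), np.float64(-122.5))] 63
knob dark zone 229.0 251.0
```

Call:
apply_moves(increments=[{"dx": 0,"dy": -0.012,"dz": 0,"wx": 0,"wy": 0,"wz": 0},{"dx": 0,"dy": -0.012,"dz": 0,"wx": 0,"wy": 0,"wz": 0},{"dx": 0,"dy": -0.012,"dz": 0,"wx": 0,"wy": 0,"wz": 0},{"dx": 0,"dy": -0.012,"dz": 0,"wx": 0,"wy": 0,"wz": 0},{"dx": 0,"dy": -0.012,"dz": 0,"wx": 0,"wy": 0,"wz": 0},{"dx": 0,"dy": -0.012,"dz": 0,"wx": 0,"wy": 0,"wz": 0},{"dx": 0,"dy": -0.012,"dz": 0,"wx": 0,"wy": 0,"wz": 0},{"dx": 0,"dy": -0.012,"dz": 0,"wx": 0,"wy": 0,"wz": 0},{"dx": 0,"dy": 0,"dz": 0,"wx": 0,"wy": 0,"wz": 0},{"dx": 0,"dy": 0,"dz": 0,"wx": 0,"wy": 0,"wz": 0}])

```text
t: 6.18
tool_pos: [557.4, 92.0, 151.8]
tcp_rot: [-0.0, -0.1, 0.995, -0.0]
contact_force: [0.3, -0.2, -0.2]
grip_width: 0.0
gripper_force: 0.0
```

```bash
python3 -c "
from trk import *
look()"
```

```text
t 6.18 tcp [-0.6 97.6] 151.8 F [ 0.3 -0.2 -0.2]
T dot y runs [(np.float64(-92.5), np.float64(-78.0))] 105
M dot y runs [(np.float64(-89.0), np.float64(-82.5))] 30
L dot y runs [(np.float64(-138.5), np.float64(-122.5))] 62
knob dark zone 199.0 224.0
```

The rod has dropped onto the middle board. Next I'll back off and go for the middle board's +y end.

Call:
apply_moves(increments=[{"dx": 0,"dy": 0.16,"dz": 0,"wx": 0,"wy": 0,"wz": 0},{"dx": 0,"dy": 0.16,"dz": 0,"wx": 0,"wy": 0,"wz": 0},{"dx": 0,"dy": 0.16,"dz": 0,"wx": 0,"wy": 0,"wz": 0},{"dx": 0,"dy": 0.16,"dz": 0,"wx": 0,"wy": 0,"wz": 0},{"dx": 0,"dy": 0.16,"dz": 0,"wx": 0,"wy": 0,"wz": 0},{"dx": 0,"dy": 0.16,"dz": 0,"wx": 0,"wy": 0,"wz": 0},{"dx": 0,"dy": 0.16,"dz": 0,"wx": 0,"wy": 0,"wz": 0},{"dx": 0,"dy": 0.16,"dz": 0,"wx": 0,"wy": 0,"wz": 0},{"dx": 0,"dy": 0.16,"dz": 0,"wx": 0,"wy": 0,"wz": 0},{"dx": 0,"dy": 0.16,"dz": 0,"wx": 0,"wy": 0,"wz": 0}])

```text
t: 7.07
tool_pos: [544.6, 155.5, 151.9]
tcp_rot: [-0.0, -0.1, 0.995, 0.0]
contact_force: [0.0, -0.2, 0.0]
grip_width: -0.1
gripper_force: 0.0
```

Call:
apply_moves(increments=[{"dx": 0,"dy": 0,"dz": 0.08,"wx": 0,"wy": 0,"wz": 0},{"dx": 0,"dy": 0,"dz": 0.08,"wx": 0,"wy": 0,"wz": 0},{"dx": 0,"dy": 0,"dz": 0.08,"wx": 0,"wy": 0,"wz": 0},{"dx": 0,"dy": 0,"dz": 0.08,"wx": 0,"wy": 0,"wz": 0},{"dx": 0,"dy": 0,"dz": 0.08,"wx": 0,"wy": 0,"wz": 0},{"dx": 0,"dy": 0,"dz": 0.08,"wx": 0,"wy": 0,"wz": 0},{"dx": 0,"dy": 0,"dz": 0.08,"wx": 0,"wy": 0,"wz": 0},{"dx": 0,"dy": 0,"dz": 0.08,"wx": 0,"wy": 0,"wz": 0},{"dx": 0,"dy": 0,"dz": 0,"wx": 0,"wy": 0,"wz": 0},{"dx": 0,"dy": 0,"dz": 0,"wx": 0,"wy": 0,"wz": 0}])

```text
t: 7.9
tool_pos: [544.6, 154.8, 126.1]
tcp_rot: [-0.0, -0.1, 0.995, -0.0]
contact_force: [0.2, -0.4, 0.4]
grip_width: 0.4
gripper_force: 0.0
```

Call:
apply_moves(increments=[{"dx": 0,"dy": -0.05,"dz": 0,"wx": 0,"wy": 0,"wz": 0},{"dx": 0,"dy": -0.05,"dz": 0,"wx": 0,"wy": 0,"wz": 0},{"dx": 0,"dy": -0.05,"dz": 0,"wx": 0,"wy": 0,"wz": 0},{"dx": 0,"dy": -0.05,"dz": 0,"wx": 0,"wy": 0,"wz": 0},{"dx": 0,"dy": -0.05,"dz": 0,"wx": 0,"wy": 0,"wz": 0},{"dx": 0,"dy": -0.05,"dz": 0,"wx": 0,"wy": 0,"wz": 0},{"dx": 0,"dy": -0.05,"dz": 0,"wx": 0,"wy": 0,"wz": 0},{"dx": 0,"dy": -0.05,"dz": 0,"wx": 0,"wy": 0,"wz": 0},{"dx": 0,"dy": 0,"dz": 0,"wx": 0,"wy": 0,"wz": 0},{"dx": 0,"dy": 0,"dz": 0,"wx": 0,"wy": 0,"wz": 0}])

```text
t: 8.73
tool_pos: [547.9, 138.8, 126.3]
tcp_rot: [-0.0, -0.1, 0.995, -0.0]
contact_force: [-0.0, 0.2, -0.2]
grip_width: -0.2
gripper_force: 0.0
```

```bash
python3 -c "
from trk import *
look()"
```

```text
t 8.73 tcp [ -0.6 145.4] 126.3 F [-0.   0.2 -0.2]
T dot y runs [(np.float64(-93.5), np.float64(-78.0))] 106
M dot y runs [(np.float64(-95.5), np.float64(-84.0))] 57
L dot y runs [(np.float64(-137.5), np.float64(-122.5))] 63
knob dark zone 201.0 224.0
```

Call:
apply_moves(increments=[{"dx": 0,"dy": -0.012,"dz": 0,"wx": 0,"wy": 0,"wz": 0},{"dx": 0,"dy": -0.012,"dz": 0,"wx": 0,"wy": 0,"wz": 0},{"dx": 0,"dy": -0.012,"dz": 0,"wx": 0,"wy": 0,"wz": 0},{"dx": 0,"dy": -0.012,"dz": 0,"wx": 0,"wy": 0,"wz": 0},{"dx": 0,"dy": -0.012,"dz": 0,"wx": 0,"wy": 0,"wz": 0},{"dx": 0,"dy": -0.012,"dz": 0,"wx": 0,"wy": 0,"wz": 0},{"dx": 0,"dy": -0.012,"dz": 0,"wx": 0,"wy": 0,"wz": 0},{"dx": 0,"dy": -0.012,"dz": 0,"wx": 0,"wy": 0,"wz": 0},{"dx": 0,"dy": 0,"dz": 0,"wx": 0,"wy": 0,"wz": 0},{"dx": 0,"dy": 0,"dz": 0,"wx": 0,"wy": 0,"wz": 0}])

```text
t: 9.62
tool_pos: [548.7, 135.3, 126.3]
tcp_rot: [-0.0, -0.1, 0.995, -0.0]
contact_force: [0.1, 0.6, -0.1]
grip_width: -0.1
gripper_force: 0.2
```

```bash
python3 -c "
from trk import *
look()"
```

```text
t 9.62 tcp [ -0.6 141.7] 126.3 F [ 0.1  0.6 -0.1]
T dot y runs [(np.float64(-93.5), np.float64(-78.0))] 107
M dot y runs [(np.float64(-98.0), np.float64(-84.0))] 61
L dot y runs [(np.float64(-138.5), np.float64(-122.5))] 63
knob dark zone 201.0 224.0
```

Call:
apply_moves(increments=[{"dx": 0,"dy": -0.012,"dz": 0,"wx": 0,"wy": 0,"wz": 0},{"dx": 0,"dy": -0.012,"dz": 0,"wx": 0,"wy": 0,"wz": 0},{"dx": 0,"dy": -0.012,"dz": 0,"wx": 0,"wy": 0,"wz": 0},{"dx": 0,"dy": -0.012,"dz": 0,"wx": 0,"wy": 0,"wz": 0},{"dx": 0,"dy": -0.012,"dz": 0,"wx": 0,"wy": 0,"wz": 0},{"dx": 0,"dy": -0.012,"dz": 0,"wx": 0,"wy": 0,"wz": 0},{"dx": 0,"dy": -0.012,"dz": 0,"wx": 0,"wy": 0,"wz": 0},{"dx": 0,"dy": -0.012,"dz": 0,"wx": 0,"wy": 0,"wz": 0},{"dx": 0,"dy": 0,"dz": 0,"wx": 0,"wy": 0,"wz": 0},{"dx": 0,"dy": 0,"dz": 0,"wx": 0,"wy": 0,"wz": 0}])

```text
t: 10.5
tool_pos: [549.5, 131.4, 126.3]
tcp_rot: [0.0, -0.1, 0.995, -0.0]
contact_force: [0.4, 0.6, 0.4]
grip_width: 0.1
gripper_force: 0.0
```

```bash
python3 -c "
from trk import *
look()"
```

```text
t 10.50 tcp [ -0.5 137.8] 126.3 F [0.4 0.6 0.4]
T dot y runs [(np.float64(-93.5), np.float64(-78.0))] 98
M dot y runs [(np.float64(-103.0), np.float64(-86.5))] 63
L dot y runs [(np.float64(-140.0), np.float64(-125.0))] 65
knob dark zone 150.0 159.0
```

Run:
```python
from trk import *
look("pics/e0.png")
im=cv2.imread("pics/e0.png")[120:335,200:370]
cv2.imwrite("pics/e.png",np.clip(cv2.resize(im,None,fx=2.7,fy=2.7,interpolation=3)*1.4,0,255).astype(np.uint8))
```

```text
t 10.55 tcp [ -0.5 137.9] 126.3 F [ 0.3 -0.1  0. ]
T dot y runs [(np.float64(-93.5), np.float64(-78.0))] 98
M dot y runs [(np.float64(-102.0), np.float64(-86.5))] 64
L dot y runs [(np.float64(-140.0), np.float64(-125.0))] 63
knob dark zone 150.0 161.0
```

View pics/e.png

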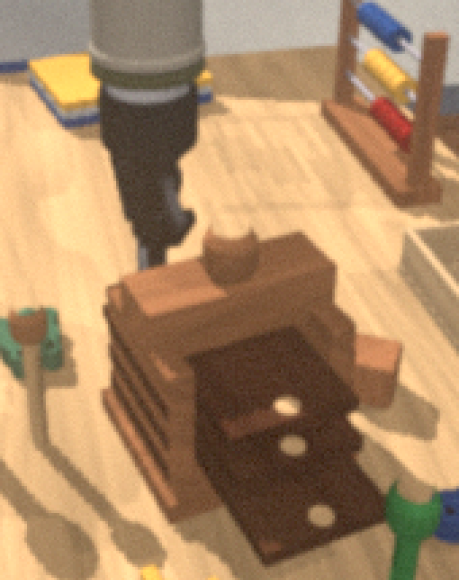

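The picture shows the knob sitting on the bridge at (230,255) with no shank visible. The bottom board was already in line, so the rod fell all the way home. I'll retreat clear of the rack.

Call:
apply_moves(increments=[{"dx": 0,"dy": 0.1,"dz": 0,"wx": 0,"wy": 0,"wz": 0},{"dx": 0,"dy": 0.1,"dz": 0,"wx": 0,"wy": 0,"wz": 0},{"dx": 0,"dy": 0.1,"dz": 0,"wx": 0,"wy": 0,"wz": 0},{"dx": 0,"dy": 0.1,"dz": 0,"wx": 0,"wy": 0,"wz": 0},{"dx": 0,"dy": 0.1,"dz": 0,"wx": 0,"wy": 0,"wz": 0},{"dx": 0,"dy": 0,"dz": -0.5,"wx": 0,"wy": 0,"wz": 0},{"dx": 0,"dy": 0,"dz": -0.5,"wx": 0,"wy": 0,"wz": 0},{"dx": 0,"dy": 0,"dz": -0.5,"wx": 0,"wy": 0,"wz": 0},{"dx": 0,"dy": 0,"dz": -0.5,"wx": 0,"wy": 0,"wz": 0},{"dx": 0,"dy": 0,"dz": 0,"wx": 0,"wy": 0,"wz": 0}])

```text
t: 11.43
tool_pos: [547.0, 152.0, 210.3]
tcp_rot: [0.003, -0.1, 0.995, 0.001]
contact_force: [0.6, -0.4, 0.3]
grip_width: 0.0
gripper_force: 0.0
```

Run:
```python
from trk import *
look("pics/g0.png")
im=cv2.imread("pics/g0.png")[185:250,240:330]
cv2.imwrite("pics/g.png",np.clip(cv2.resize(im,None,fx=6,fy=6,interpolation=3)*1.4,0,255).astype(np.uint8))
f=bot.grab_frame("side")
for z in(146,180,182,216):print(z,((proj(f,wor(0,0,z))-[240,185])*6).round())
```

```text
t 11.43 tcp [  1.1 158.4] 210.3 F [ 0.6 -0.4  0.3]
T dot y runs [(np.float64(-93.5), np.float64(-78.0))] 95
M dot y runs [(np.float64(-102.0), np.float64(-86.5))] 63
L dot y runs [(np.float64(-139.5), np.float64(-124.0))] 63
knob dark zone 150.0 159.0
146 [263. 207.]
180 [265. 112.]
182 [265. 106.]
216 [267.   6.]
```

View pics/g.png

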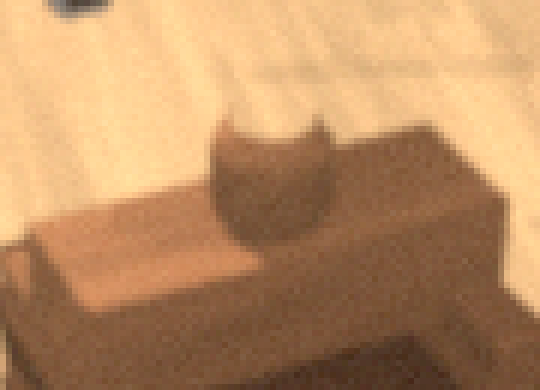

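The crop shows the knob spanning rows of about 115 to 245. That fits the rod at home, where the axis top projects to row 112, and it rests on the bridge. The gripper is clear, so I'm handing in.

```bash
python3 -c "
from cell import bot
print(bot.close_job())"
```

```text
the job is handed in; nothing more can be done
None
```

The rack is locked and handed in at about 11.5 s: the rod dropped through all three boards and its knob sits on the bridge, without lifting the rod or touching the toys (the bottom board was already in line and needed no push).

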